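Put the mustard away in the lift-up cupboard

TASK

Put the mustard jar (yellow, black lid) away: lift the door of the worktop cupboard until its stay locks and holds it up by itself, then stand the jar upright on the cupboard floor. Then press the red release lever down until it stays down, and push the lowered door fully shut. Leave everything else on the worktop alone.

Things in the scene. Friction and masses are not known exactly. Their poses are not given: they have to be found in the camera images.
- cupboard: Low white cupboard, fixed, 250 deep, 260 wide, 177 mm high. Origin: on the worktop under the door hinge, mid-width; x to its back, y to its left (lever side). The sloping pale-blue door closes on a front sill 65 mm high (x -150 to -138 mm). Inner floor: z = 12 mm, x -138 to 88, y -118 to 118 mm; top board over x above 5 mm. The jar fits under the shut door at x = -85 mm, y = 0, or further back.
- door (a joint): Door angle, rad: 0 = shut, sloping 35 degrees down to the front; grows as it rises, stop 2.03. The stay catches at 1.83 (20 degrees short of upright): raise to about 1.95, let go, it rests on the catch. Starts at 0 to 0.1. Unlocked it sinks by itself in 2 to 4 s and stops ajar near 0.18; a light push (1 N) shuts it and it stays shut. Lifting takes up to 6 N at the bar, most from 1.45 to 1.85.
- door_hinge (a point): Middle of the door's hinge axis, 170 mm up; the axis is level, along the cupboard's y. The panel is 190 mm from hinge to free edge, 260 mm wide, 10 mm thick; its inner face passes through the axis. Raised, its free edge is 348 mm up and 65 mm in front of the hinge.
- door_pull (a point): Centre of the door's steel bar handle: 12 mm thick, 120 mm long along the cupboard's y, 160 mm from the hinge along the panel, 35 mm off its outer face. At door angle a, with t = a - 0.611, it is at x = -0.160 cos t + 0.045 sin t, z = 0.170 + 0.160 sin t + 0.045 cos t (m) in the cupboard's frame: 115 mm up when shut, 336 mm when locked. Site z axis: the panel's outward normal.
- lever (a joint): Release lever, rad: 0 = up, the stay can lock; about 0.49 = down, held by its detent, stay unlocked (stop 0.54). Released below about 0.33 it springs back up; beyond that it goes on to 0.49 and stays. The passing door stay pushes it aside, up to about 0.25, and it springs back. Pressing takes about 6 N at the pad.
- lever_pad (a point): Where to press, on top of the red lever pad (50 mm long, 95 mm across), 85 mm out from the cupboard's left wall and 30 mm in from the pad's outer end, about 145 mm in front of the hinge line, 130 mm up. The lever's pivot, along the cupboard's y, is 105 mm up and about 81 mm behind the pad; the pad goes almost straight down 41 mm to where it is held.
- mustard_jar: The jar to put away: upright yellow mustard jar, 66 mm in diameter, 62 mm high including its black lid (60 mm in diameter, top 16 mm), 0.18 to 0.35 kg. Origin at the centre of its underside. It stands on the worktop to the right of the cupboard, in any of four places among the other jars.
- jam_jar: Bystander: dark red jam jar, red lid, same shape and size as the mustard jar. Origin at the centre of its underside.
- cream_tub: Bystander: blue tub, white lid, 66 mm in diameter, 62 mm high. Origin at the centre of its underside.
- mug: Bystander: white mug, 72 mm in diameter, 85 mm high, handle at its +y side. Origin at the centre of its underside.
- spray_bottle: Bystander: green bottle with red cap, 70 mm in diameter, 200 mm high, left of the cupboard near the lever. Origin at the centre of its underside.
- washing_liquid: Bystander: yellow bottle with blue cap, 64 mm in diameter, 170 mm high, at the left. Origin at the centre of its underside.
Mind the look-alikes: they are no part of the job. What is shaped like the mustard_jar but green or turquoise is not meant.

How it is judged:
By the outcome, as a careful person would: the job done as asked, in the order asked, and still so for the second after the job is handed in, with the robot touching nothing.
It also fails if it takes over 72 s, if anything falls off the work surface, if the arm or the gripper's body presses on something with over 40 N, if the wrist force passes 120 N, or if a joint passes its speed limit or range.

ROBOT

A 6-joint arm with a two-finger parallel gripper is mounted at the origin on the work surface. World frame = base frame: x ahead of the robot, y to its left, z up, the work surface at z = 0. Lengths are in m, angles in rad, forces in N, time in s.
With the tool pointing down it reaches from about 0.3 to 0.85 m from the base axis. Payload 4.2 kg.
Tool frame: the origin (TCP) lies where the fingers leave the gripper's body, on its centre line; the fingertips stand 78 mm ahead of it and the grasp point (between the pads) lies 60 mm ahead of it (tip_reach is the distance from the TCP to the fingertips, in m); z points along the fingers, x is the direction in which the jaws open and shut, and the axes are right-handed (so a half turn about z gives the same grasp; the last joint's range is limited). The gripper opens to 91 mm and grips with 3 to 60 N. Pads are 32 mm wide; open, the fingers measure 118 mm over their backs; the gripper's body (76 mm by 178 mm) begins 60 mm behind the grasp point.
Start: joints at [-1.207, 0.32, 1.565, -0, 1.257, -0.02], TCP at [0.215, -0.533, 0.292] pointing down, gripper open.
Joint ranges: [-3.11, 3.11], [-0.84, 2.01], [0.21, 2.61], [-1.34, 4.49], [0.05, 2.63], [-2.56, 2.56]. Speed limits (rad/s): [2.57, 2.57, 3.14, 3.14, 3.14, 3.14].

INTERFACE

Orientations are given as [roll, pitch, yaw] about the fixed x, y, z axes, in that order (R = Rz(yaw) Ry(pitch) Rx(roll)).
In Python, from cell import state, get_image, job_done, tip_reach gives the robot as it stands.
- The arm moves only by the shell command python3 -m jog 'ROWS' [OPENING] [FORCE]. ROWS is JSON, a list of rows, each a list of 6 numbers: the shift along the tool's x, y, z in cm, then the turn, a rotation vector about the tool's x, y, z in rad. In form: [[tx, ty, tz, wx, wy, wz], ...]. A call has 1 to 10 rows; each row is the pose to reach, as a shift and turn from the pose measured when the call began, along the tool's axes at that moment; what a row does not reach only later rows make up. A row lasts 1/8 s, in which the tool goes at most 62.5 mm and 10.7 degrees, less where a joint would pass 70% of its speed; a pose out of reach is approached as far as the arm can. A call with a gripper value outside its range is refused whole. OPENING is the finger opening in cm, from 0 to 9.12, set as the call begins (- or left out, the last holds). The fingers move at their own pace and stop on an object; FORCE is the grip in N (left out, the last holds). Time passes only in rows, so rows that repeat a pose let the fingers close. It gives the time, the measured TCP pose, the force and the opening at its end, in the units of the state.
- state(): the state, without advancing time (a new reading comes with each control period).
- get_image(name): name is "scene" or "top" or "wrist"; returns a dict with "color" (384x512x3 uint8, red, green, blue), "depth" (384x512 float32, m along the optical axis (not along the pixel's ray), 0 where there is no reading), "fx", "fy", "cx", "cy" (pixels), "extrinsics" (4x4, takes a point from camera to world coordinates); the wrist camera has in their place "T_tool_cam" (4x4, takes a point from camera to tool coordinates, whose origin is the TCP and whose axes are the tool frame's). Camera axes: x right, y down, z forward; pixel columns grow to the right and rows downward; lengths in m; the calibration is good to about 2 mm. The wrist camera is an equidistant fisheye: a pixel r from the principal point sees the ray r / f radians off the axis. A picture is of the moment at which its call begins: read the wrist's pose just before it.
- job_done(): hands the job in, once; it reports no verdict.
The state is a dict: "t": time; "qpos": joint angles; "qvel": joint speeds; "joint_efforts": joint torques, N m; "position": TCP position; "orientation": TCP orientation; "contact_force": force on the tool from outside, world axes, zero at the start; "ft_torque": the same for the moment, N m; "grip_width": finger opening in m.
Only numpy, scipy, OpenCV 4.12 (cv2) and the standard library are available. Lean on these libraries where they do the work, as an engineer would, in place of code of your own. Each camera call takes 0.05 s, during which the arm holds its last target.

## Working session

There is one attempt and no reset: what is moved stays moved. The work goes in short steps, Python scripts to look and compute and a shell command to move; the robot and the scene stay as the last step left them, time stands still between calls to the robot, and variables do not carry over. Pictures are saved under pics/ and viewed, and the job is handed in when it is done.

```bash
ls -la; mkdir -p pics; python3 - <<'E'
from cell import state,get_image,tip_reach
import cv2,numpy as np
s=state()
for k,v in s.items(): print(k,np.round(v,4))
print(tip_reach if not callable(tip_reach) else tip_reach())
for n in("scene","top"):
    im=get_image(n); cv2.imwrite(f"pics/{n}0.png",im["color"][:,:,::-1]); np.savez(f"pics/{n}0.npz",**im)
    print(n,im["fx"],im["cx"],im["cy"]);print(np.round(im["extrinsics"],3))
E
```

```text
total 12
drwxr-xr-x  3 agent agent 4096 Dec  7 05:23 .
drwxr-xr-x 23 root  root  4096 Dec  7 05:23 ..
drwxr-xr-x  2 agent agent 4096 Dec  7 05:23 pics
t 0.0
qpos [-1.207   0.3203  1.5657 -0.      1.2574 -0.02  ]
qvel [ 0.0006 -0.0011  0.0006  0.0005 -0.      0.0006]
joint_efforts [ 2.20000e-03 -4.12458e+01 -2.31974e+01  7.29000e-02  4.57000e-02
 -1.00000e-04]
position [ 0.2152 -0.5328  0.2914]
orientation [-3.1416e+00  1.8000e-03 -1.1870e+00]
contact_force [ 0.1437  0.0172 -0.1888]
ft_torque [-0.0423 -0.0492  0.0309]
grip_width 0.0912
0.0783
scene 377.10098941990816 251.34215058685237 187.51633925353042
[[-0.733  0.461 -0.5    1.089]
 [ 0.68   0.497 -0.539  0.695]
 [ 0.    -0.735 -0.678  0.924]
 [ 0.     0.     0.     1.   ]]
top 498.72792269501105 261.74943987201783 188.71806262152725
[[ 0.016 -0.997  0.072  0.404]
 [-1.    -0.018 -0.022  0.106]
 [ 0.023 -0.072 -0.997  1.587]
 [ 0.     0.     0.     1.   ]]
```

View pics/scene0.png

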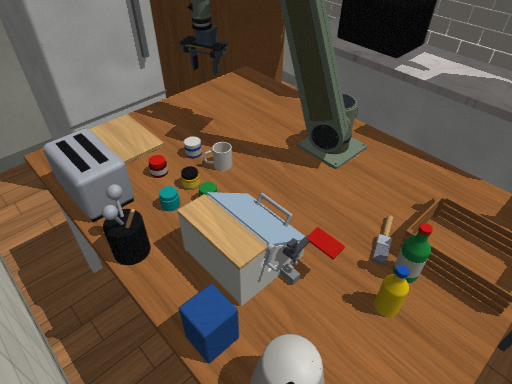

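View pics/top0.png

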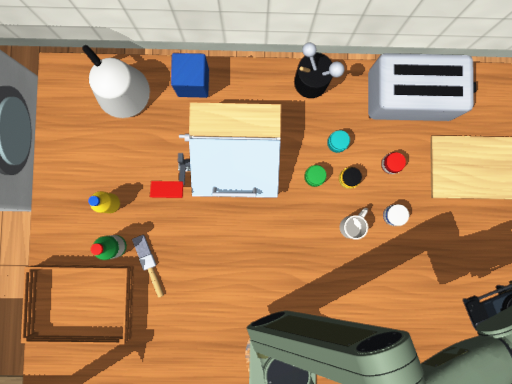

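The scene view shows the cupboard at about (240,245). The yellow jar with a black lid is at (190,177), with look-alikes green (208,190), turquoise (170,198), red-lid jam (158,165) and white-lid tub (193,147). In the top view the black lid is at (351,177). The red lever pad is at (166,189) top / (326,243) scene. Next I'll measure and enlarge.

```bash
cat > h.py <<'E'
import numpy as np,cv2
def load(n): return dict(np.load(n,allow_pickle=True))
def pts(im):
    d=im["depth"];v,u=np.mgrid[:384,:512]
    P=np.stack([(u-im["cx"])/im["fx"]*d,(v-im["cy"])/im["fy"]*d,d],-1)
    E=im["extrinsics"];return P@E[:3,:3].T+E[:3,3]
def ray(im,u,v,z):
    E=im["extrinsics"];r=E[:3,:3]@np.array([(u-im["cx"])/im["fx"],(v-im["cy"])/im["fy"],1]);o=E[:3,3]
    return o+r*(z-o[2])/r[2]
def hsv(im): return cv2.cvtColor(im["color"],cv2.COLOR_RGB2HSV)
E
python3 - <<'E'
from h import *
t=load("pics/top0.npz");s=load("pics/scene0.npz")
a=cv2.resize(s["color"][120:230,130:260],None,fx=3,fy=3,interpolation=3)
b=cv2.resize(t["color"][120:250,290:420],None,fx=3,fy=3,interpolation=3)
a=cv2.copyMakeBorder(a,0,b.shape[0]-a.shape[0],0,0,0)
cv2.imwrite("pics/crop1.png",np.hstack([a,b])[:,:,::-1])
c=cv2.resize(t["color"][90:210,140:300],None,fx=5,fy=5,interpolation=3);cv2.imwrite("pics/crop2.png",c[:,:,::-1])
P=pts(t);H=hsv(t)
for u,v in[(351,177),(316,175),(339,141),(395,162),(397,215),(355,228),(166,189),(235,120),(235,150),(235,180),(100,250),(102,203)]:
    print(u,v,P[v,u].round(3),H[v,u])
# top board
m=(P[...,2]>.165)&(P[...,2]<.19)&(H[...,0]>8)&(H[...,0]<28)&(H[...,1]>50);m[:, :180]=0;m[:,290:]=0
m=m.astype(np.uint8);n,l,st,_=cv2.connectedComponentsWithStats(m);k=1+st[1:,4].argmax();ys,xs=np.where(l==k)
r=cv2.minAreaRect(np.c_[xs,ys].astype(np.float32));print(r)
for p in cv2.boxPoints(r):print(p,ray(t,*p,.177).round(4))
print("board z",np.median(P[l==k],0))
# lid
w=P[165:190,338:364];mm=(w[...,2]>.052)&(w[...,2]<.075);print(mm.sum(),np.median(w[mm],0))
v,u=np.where(mm);c=cv2.minEnclosingCircle(np.c_[u+338,v+165].astype(np.float32));print(c,ray(t,*c[0],.062))
# red pad
m=((H[...,0]<8)|(H[...,0]>172))&(H[...,1]>150);m[:170]=0;m[205:]=0;m[:,:140]=0;m[:,190:]=0
v,u=np.where(m);r=cv2.minAreaRect(np.c_[u,v].astype(np.float32));print("pad",r,np.median(P[m],0))
for p in cv2.boxPoints(r):print(ray(t,*p,.13).round(4))
# door panel: blue
m=(P[...,2]>.05)&(P[...,2]<.19)&(H[...,0]>95)&(H[...,0]<120)&(H[...,1]>20)&(H[...,1]<120);m[:135]=0;m[200:]=0;m[:,:185]=0;m[:,285:]=0
Q=P[m];c=np.median(Q,0)
for i in range(3):
    _,_,V=np.linalg.svd(Q-Q.mean(0),full_matrices=False);n=V[2];d=abs((Q-Q.mean(0))@n);Q=Q[d<.005]
print("door n",n,len(Q),Q.mean(0),"slope",np.degrees(np.arccos(abs(n[2]))))
E
```

```text
351 177 [ 0.554 -0.201  0.068] [100  23  33]
316 175 [ 0.559 -0.093  0.066] [ 67 183 192]
339 141 [ 0.667 -0.164  0.06 ] [ 90 204 210]
395 162 [ 0.605 -0.34   0.057] [  1 217 244]
397 215 [ 0.44  -0.344  0.061] [ 30   2 250]
355 228 [ 0.398 -0.225  0.011] [ 20  17 182]
166 189 [0.503 0.353 0.132] [  1 221 235]
235 120 [0.701 0.155 0.178] [ 22 105 243]
235 150 [0.618 0.154 0.157] [100  25 249]
235 180 [0.536 0.154 0.101] [100  27 249]
100 250 [0.328 0.516 0.203] [  1 203 249]
102 203 [0.459 0.538 0.129] [ 25 211 173]
((234.0945587158203, 119.77189636230469), (90.48189544677734, 33.77324295043945), 1.1457629203796387)
[188.525  135.7505] [0.6529 0.2863 0.177 ]
[189.20032 101.98401] [0.7505 0.287  0.177 ]
[279.66412 103.79329] [0.7509 0.0279 0.177 ]
[278.9888  137.55978] [0.6529 0.0285 0.177 ]
board z [0.70188254 0.15761331 0.17684335]
296 [ 0.55764449 -0.20267629  0.06187345]
((351.04998779296875, 176.5), 10.062542915344238) [ 0.55637194 -0.20196074  0.062     ]
pad ((166.5, 189.0), (16.0, 33.0), 90.0) [0.50298605 0.35337822 0.13040179]
[0.5256 0.4008 0.13  ]
[0.5274 0.3049 0.13  ]
[0.4806 0.3036 0.13  ]
[0.4789 0.3993 0.13  ]
door n [-0.55903497  0.00093755  0.82914355] 4333 [0.57506755 0.15673405 0.13073169] slope 33.98914028676048
```

View pics/crop1.png

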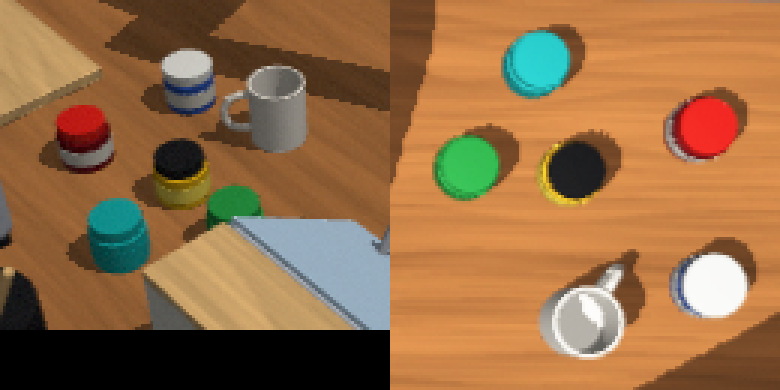

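View pics/crop2.png

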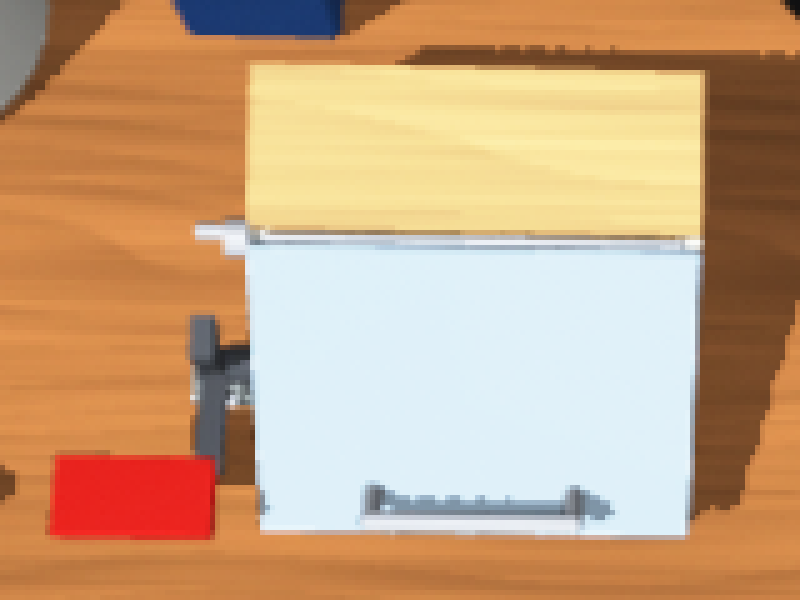

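The target is confirmed. Only the middle jar (top view (351,177), scene (190,177)) is yellow with a black lid. The others are plain green, plain turquoise, a red lid (jam) and a white/blue tub.

The cupboard measures consistently: origin ≈ (0.650, 0.157), yaw ≈ 0, pad at x = -146 mm. The jar is at (0.557, -0.202), lid top 62 mm. Next is a helper for working out rows.

```bash
cat >> h.py <<'E'
from scipy.spatial.transform import Rotation as Ro
O=np.array([.650,.157,0])
def pose():
    from cell import state
    s=state();return np.array(s["position"]),Ro.from_euler("xyz",s["orientation"]),s
def Rphi(phi,yaw=0): # tool down, tilted forward by phi deg, yaw deg about world z
    return Ro.from_euler("z",yaw,degrees=True)*Ro.from_euler("x",np.pi)*Ro.from_euler("y",phi,degrees=True)
def row(p,R,p0,R0):
    return np.r_[R0.inv().apply(np.array(p)-p0)*100,(R0.inv()*R).as_rotvec()].round(2)
def bar(a):
    t=a-.611
    return O+[-.160*np.cos(t)+.045*np.sin(t),0,.170+.160*np.sin(t)+.045*np.cos(t)]
def g2t(g,R): return np.array(g)-R.apply([0,0,.06])
def show(s): print("t",s["t"],"p",np.round(s["position"],4),"rpy",np.round(s["orientation"],3),"q",np.round(s["qpos"],2),"F",np.round(s["contact_force"],1),"w",round(s["grip_width"],4))
E
python3 - <<'E'
from h import *
p0,R0,s=pose()
for p,R in [([.42,-.15,.36],Rphi(20)),([.37,.157,.33],Rphi(50))]:
    print(row(p,R,p0,R0).tolist())
E
```

```text
[-27.84, -33.33, -6.8, 0.21, 0.31, -1.17]
[-58.18, -40.19, -3.76, 0.52, 0.77, -1.11]
```

```bash
python3 -m jog '[[-14,-17,-4,0.1,0.15,-0.6],[-28,-33,-7,0.21,0.31,-1.17],[-28,-33,-7,0.21,0.31,-1.17],[-28,-33,-7,0.21,0.31,-1.17],[-28,-33,-7,0.21,0.31,-1.17],[-28,-33,-7,0.21,0.31,-1.17],[-28,-33,-7,0.21,0.31,-1.17],[-28,-33,-7,0.21,0.31,-1.17]]' 9; python3 - <<'E'
from h import *
p0,R0,s=pose();show(s)
for ph in (50,60):
  R=Rphi(ph);g=bar(.017)
  pre=g2t(g,R)-R.apply([0,0,.06]);print(ph,pre,row(pre,R,p0,R0).tolist())
E
```

```text
t: 1.1
position: [0.4172, -0.1464, 0.3625]
orientation: [-3.138, -0.354, 0.002]
contact_force: [0.0, 0.1, -1.0]
grip_width: 0.0903
t 1.1 p [ 0.4172 -0.1464  0.3625] rpy [-3.138e+00 -3.540e-01  2.000e-03] q [-0.45 -0.07  1.88  0.18  1.01 -0.53] F [ 0.   0.1 -1. ] w 0.0903
50 [0.40029568 0.157      0.19487755] [-7.33, -30.29, 15.26, -0.0, 0.52, 0.0]
60 [0.38829796 0.157      0.17774303] [-9.05, -30.29, 16.45, -0.0, 0.69, 0.0]
```

```bash
python3 -m jog '[[-4,-6,3,0,0.1,0],[-6,-12,6,0,0.25,0],[-7,-18,9,0,0.4,0],[-8,-24,12,0,0.5,0],[-9,-30.3,14,0,0.6,0],[-9,-30.3,16,0,0.69,0],[-9,-30.3,16,0,0.69,0],[-9,-30.3,16,0,0.69,0]]' 5; python3 - <<'E'
from h import *
from cell import get_image
p0,R0,s=pose();show(s)
im=get_image("wrist");cv2.imwrite("pics/w1.png",im["color"][:,:,::-1])
im=get_image("scene");cv2.imwrite("pics/s1.png",cv2.resize(im["color"],None,fx=1.5,fy=1.5)[:,:,::-1])
R=Rphi(60);print(bar(.017),row(g2t(bar(.017),R),R,p0,R0).tolist())
E
```

```text
t: 2.1
position: [0.3742, 0.0344, 0.2755]
orientation: [3.084, -0.831, 0.001]
contact_force: [1.0, 0.3, -0.4]
grip_width: 0.05
t 2.1 p [0.3742 0.0344 0.2755] rpy [ 3.084e+00 -8.310e-01  1.000e-03] q [ 0.2  -0.22  2.43 -1.05  0.23  1.17] F [ 1.   0.3 -0.4] w 0.05
[0.49222101 0.157      0.11774303] [-4.97, -13.0, 12.78, 0.06, 0.22, 0.01]
```

View pics/w1.png

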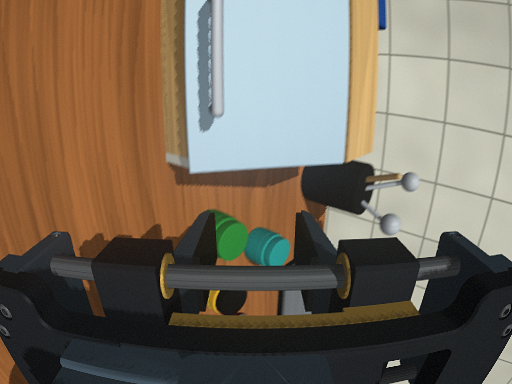

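View pics/s1.png

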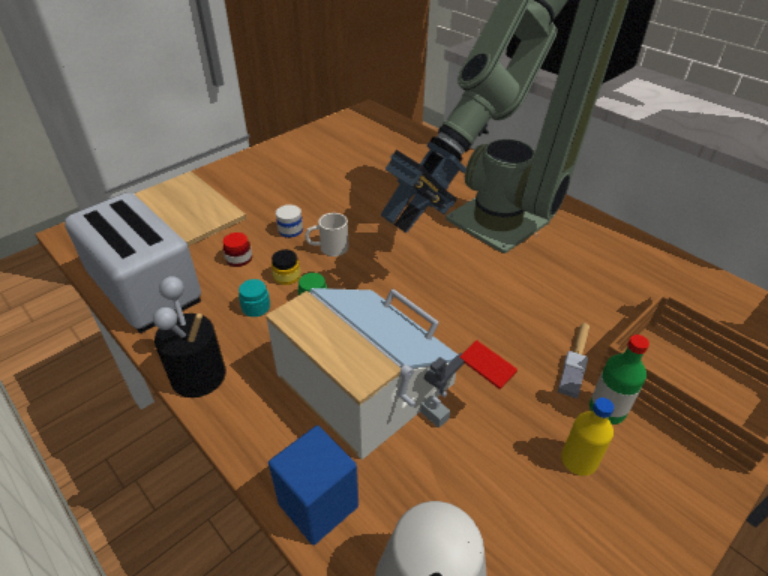

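```bash
cat >> h.py <<'E'
def fk(q,k):
    h,a,L1,e,L2,d=k
    R=Ro.from_euler("z",q[0]);p=np.array([0,0,h])+R.apply([a,0,0])
    R=R*Ro.from_euler("y",q[1]);p=p+R.apply([0,0,L1])
    R=R*Ro.from_euler("y",q[2]);p=p+R.apply([e,0,L2])
    R=R*Ro.from_euler("z",q[3])*Ro.from_euler("y",q[4])*Ro.from_euler("z",q[5]);p=p+R.apply([0,0,d])
    return p,R
E
cat > data.py <<'E'
D=[([-1.207,.3203,1.5657,0,1.2574,-.02],[.2152,-.5328,.2914],[-3.1416,.0018,-1.187]),
([-.45,-.07,1.88,.18,1.01,-.53],[.4172,-.1464,.3625],[-3.138,-.354,.002]),
([.2,-.22,2.43,-1.05,.23,1.17],[.3742,.0344,.2755],[3.084,-.831,.001])]
E
python3 - <<'E'
from h import *
from data import D
from scipy.optimize import least_squares
f=lambda k:np.concatenate([fk(q,k)[0]-p for q,p,_ in D])
r=least_squares(f,[.3,0,.4,0,.4,.2]);print(r.x.round(3),r.fun.round(3))
for q,p,o in D: print((fk(q,r.x)[1].inv()*Ro.from_euler("xyz",o)).as_rotvec().round(3))
E
```

```text
[0.132 0.017 0.584 0.025 0.402 0.248] [-0.011 -0.004 -0.001 -0.005 -0.011  0.001  0.002 -0.008  0.   ]
[ 0.     0.    -3.142]
[-0.011 -0.011 -3.134]
[-3.000e-03  8.000e-03 -3.137e+00]
```

```bash
cat >> h.py <<'E'
K=[.132,.017,.584,.025,.402,.248]
LO=np.array([-3.11,-.84,.21,-1.34,.05,-2.56]);HI=np.array([3.11,2.01,2.61,4.49,2.63,2.56])
def ik(p,R,q0):
    from scipy.optimize import least_squares
    def f(q):
        P,S=fk(q,K);S=S*Ro.from_euler("z",np.pi)
        return np.r_[P-p,.3*(S.inv()*R).as_rotvec()]
    r=least_squares(f,np.clip(q0,LO+.02,HI-.02),bounds=(LO,HI));return r.x,np.abs(r.fun).max()
E
python3 - <<'E'
from h import *
for y in(-.03,.03):
  for a in(.017,.4,.8,1.2,1.5,1.8,1.95):
    l=[]
    q0=np.array([.3,-.1,2.0,-.2,.8,.3])
    for ph in(40,30,20,10,0,-10,-20,-30):
        R=Rphi(ph);th=ph-(35-np.degrees(a))
        if abs(th)>50: continue
        q,e=min((ik(g2t(bar(a)+[0,y,0],R),R,z) for z in ([.3,-.1,2.0,-.2,.8,.3],[.3,-.1,2.0,.5,.8,-.5],[.3,.3,1.5,-.3,1.2,.3])),key=lambda x:x[1])
        l.append(f"{ph}(th{th:.0f}):{e*1000:.0f} {q.round(1).tolist()}")
    print("y",y,"a",a,*l,sep="\n  ")
E
```

```text
y
  -0.03
  a
  0.017
  40(th6):18 [0.4, 0.2, 2.3, -1.3, 0.2, 1.7]
  30(th-4):0 [0.4, 0.2, 2.3, -0.7, 0.3, 1.0]
  20(th-14):0 [0.3, 0.2, 2.1, -0.2, 0.5, 0.5]
  10(th-24):0 [0.3, 0.3, 2.0, -0.1, 0.7, 0.3]
  0(th-34):0 [0.3, 0.3, 1.9, -0.0, 0.9, 0.3]
  -10(th-44):0 [0.2, 0.4, 1.8, 0.0, 1.1, 0.2]
y
  -0.03
  a
  0.4
  40(th28):0 [0.4, 0.0, 2.3, -1.1, 0.3, 1.4]
  30(th18):0 [0.4, 0.1, 2.2, -0.4, 0.4, 0.7]
  20(th8):0 [0.3, 0.1, 2.1, -0.2, 0.7, 0.4]
  10(th-2):0 [0.3, 0.2, 1.9, -0.1, 0.9, 0.3]
  0(th-12):0 [0.3, 0.2, 1.8, -0.0, 1.1, 0.3]
  -10(th-22):0 [0.2, 0.3, 1.7, 0.0, 1.3, 0.2]
  -20(th-32):0 [0.2, 0.4, 1.6, 0.1, 1.5, 0.2]
  -30(th-42):0 [0.2, 0.5, 1.5, 0.1, 1.6, 0.2]
y
  -0.03
  a
  0.8
  30(th41):0 [0.4, 0.0, 2.0, -0.3, 0.6, 0.6]
  20(th31):0 [0.3, 0.1, 1.9, -0.1, 0.8, 0.4]
  10(th21):0 [0.3, 0.1, 1.8, -0.1, 1.0, 0.3]
  0(th11):0 [0.2, 0.2, 1.7, 0.0, 1.3, 0.2]
  -10(th1):0 [0.2, 0.3, 1.6, 0.0, 1.4, 0.2]
  -20(th-9):0 [0.2, 0.4, 1.5, 0.1, 1.6, 0.2]
  -30(th-19):0 [0.2, 0.5, 1.4, 0.1, 1.8, 0.2]
y
  -0.03
  a
  1.2
  10(th44):0 [0.3, 0.2, 1.6, -0.0, 1.2, 0.3]
  0(th34):0 [0.2, 0.3, 1.
[... 1360 characters left out ...]
0(th1):0 [0.3, 0.3, 1.5, 0.1, 1.5, 0.3]
  -20(th-9):0 [0.3, 0.4, 1.4, 0.1, 1.6, 0.3]
  -30(th-19):0 [0.3, 0.5, 1.3, 0.1, 1.8, 0.3]
y
  0.03
  a
  1.2
  10(th44):0 [0.4, 0.2, 1.6, -0.1, 1.2, 0.4]
  0(th34):0 [0.3, 0.3, 1.4, -0.0, 1.4, 0.3]
  -10(th24):0 [0.3, 0.4, 1.3, 0.1, 1.6, 0.3]
  -20(th14):0 [0.3, 0.5, 1.2, 0.1, 1.8, 0.3]
  -30(th4):0 [0.3, 0.6, 1.1, 0.1, 2.0, 0.3]
y
  0.03
  a
  1.5
  -10(th41):0 [0.3, 0.4, 1.2, 0.0, 1.7, 0.3]
  -20(th31):0 [0.3, 0.5, 1.0, 0.1, 1.9, 0.3]
  -30(th21):0 [0.2, 0.6, 0.9, 0.1, 2.1, 0.3]
y
  0.03
  a
  1.8
  -20(th48):0 [0.2, 0.6, 0.8, 0.1, 2.0, 0.3]
  -30(th38):0 [0.2, 0.7, 0.7, 0.1, 2.2, 0.3]
y
  0.03
  a
  1.95
  -30(th47):0 [0.2, 0.8, 0.6, 0.2, 2.3, 0.3]
```

```bash
python3 - <<'E'
from h import *
p0,R0,s=pose();R=Rphi(20);g=bar(.017)
pre=g2t(g,R)-R.apply([0,0,.07]);print(pre,row(pre,R,p0,R0).tolist())
E
```

```text
[0.44775839 0.157      0.23990308] [2.39, -12.56, 7.2, 0.05, -0.48, -0.01]
```

```bash
python3 -m jog '[[0,-3,2,0.05,-0.2,0],[1,-7,4,0.05,-0.35,0],[2.4,-12.6,7.2,0.05,-0.48,-0.01],[2.4,-12.6,7.2,0.05,-0.48,-0.01],[2.4,-12.6,7.2,0.05,-0.48,-0.01],[2.4,-12.6,7.2,0.05,-0.48,-0.01]]' 4; python3 - <<'E'
from h import *
from cell import get_image
p0,R0,s=pose();show(s)
im=get_image("wrist");cv2.imwrite("pics/w2.png",im["color"][:,:,::-1]);np.savez("pics/w2.npz",p=p0,R=R0.as_matrix(),**im)
print(im["T_tool_cam"].round(3),im["fx"],im["cx"],im["cy"])
R=Rphi(20);print(row(g2t(bar(.017),R),R,p0,R0).tolist())
E
```

```text
t: 2.95
position: [0.4469, 0.156, 0.2392]
orientation: [3.136, -0.349, 0.0]
contact_force: [-1.0, -0.7, 0.6]
grip_width: 0.0404
t 2.95 p [0.4469 0.156  0.2392] rpy [ 3.136 -0.349  0.   ] q [ 0.38  0.09  2.05 -0.21  0.68  0.53] F [-1.  -0.7  0.6] w 0.0404
[[ 1.     0.     0.     0.001]
 [-0.     0.957  0.289 -0.081]
 [ 0.    -0.289  0.957 -0.091]
 [ 0.     0.     0.     1.   ]] 297.3186396354542 254.9475781463855 189.87135387111263
[0.11, -0.14, 6.96, 0.01, 0.0, 0.0]
```

View pics/w2.png

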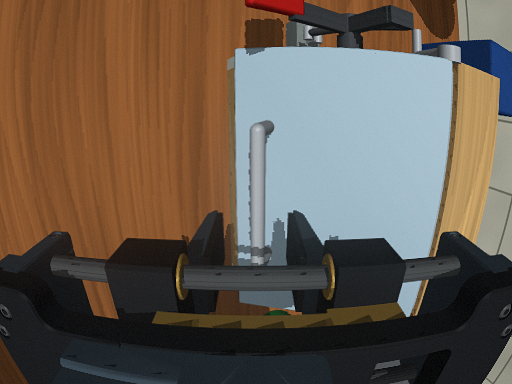

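The bar runs vertically at column ~258 between the open fingers (205–310), about 2 mm off centre. I'll advance and grip.

```bash
python3 -m jog '[[0.2,0,3.5,0,0,0],[0.2,0,6.5,0,0,0],[0.2,0,7,0,0,0],[0.2,0,7,0,0,0]]' 4 && python3 -m jog '[[0,0,0,0,0,0],[0,0,0,0,0,0],[0,0,0,0,0,0],[0,0,0,0,0,0]]' 0 30; python3 - <<'E'
from h import *
p0,R0,s=pose();show(s)
print(p0+R0.apply([0,0,.06]),bar(0),bar(.017),bar(.05))
E
```

```text
t: 3.5
position: [0.4721, 0.1551, 0.175]
orientation: [3.137, -0.35, -0.0]
contact_force: [0.2, 0.5, -0.6]
grip_width: 0.0397
t: 4.0
position: [0.472, 0.1552, 0.1752]
orientation: [3.137, -0.35, -0.0]
contact_force: [-0.3, 0.1, 1.0]
grip_width: 0.0113
t 4.0 p [0.472  0.1552 0.1752] rpy [ 3.137 -0.35  -0.   ] q [ 0.36  0.21  2.1  -0.26  0.51  0.57] F [-0.3  0.1  1. ] w 0.0113
[0.4926235  0.15492014 0.11885508] [0.49313213 0.157      0.11506847] [0.49222101 0.157      0.11774303] [0.49058275 0.157      0.12297725]
```

```bash
python3 - <<'E'
from h import *
p0,R0,s=pose()
off=p0+R0.apply([0,0,.06])-bar(.02); print(off)
for a in np.r_[np.arange(.1,1.91,.1),1.95]:
    R=Rphi(20-57*(a/1.95)); print(round(a,2),row(g2t(bar(a)+off,R),R,p0,R0).tolist())
E
```

```text
[ 0.00055855 -0.00207986  0.00063847]
0.1 [0.41, 0.04, -1.32, 0.0, -0.05, -0.0]
0.2 [0.98, 0.04, -2.93, 0.0, -0.1, -0.0]
0.3 [1.72, 0.05, -4.5, 0.0, -0.15, -0.0]
0.4 [2.61, 0.06, -6.0, 0.0, -0.21, -0.0]
0.5 [3.65, 0.06, -7.41, 0.0, -0.26, -0.0]
0.6 [4.83, 0.07, -8.73, 0.0, -0.31, -0.0]
0.7 [6.14, 0.08, -9.94, 0.0, -0.36, -0.0]
0.8 [7.58, 0.08, -11.03, 0.0, -0.41, -0.0]
0.9 [9.12, 0.09, -11.98, 0.0, -0.46, -0.0]
1.0 [10.75, 0.09, -12.78, 0.0, -0.51, -0.0]
1.1 [12.47, 0.09, -13.44, 0.0, -0.56, -0.0]
1.2 [14.25, 0.09, -13.92, 0.0, -0.61, -0.0]
1.3 [16.08, 0.1, -14.24, 0.0, -0.66, -0.0]
1.4 [17.94, 0.1, -14.39, 0.0, -0.72, -0.0]
1.5 [19.82, 0.1, -14.36, 0.0, -0.77, -0.0]
1.6 [21.69, 0.09, -14.16, 0.0, -0.82, -0.0]
1.7 [23.55, 0.09, -13.78, 0.0, -0.87, -0.0]
1.8 [25.37, 0.09, -13.22, 0.0, -0.92, -0.0]
1.9 [27.14, 0.08, -12.49, 0.0, -0.97, -0.0]
1.95 [28.0, 0.08, -12.07, 0.0, -1.0, -0.0]
```

```bash
python3 -m jog '[[0.4,0,-1.3,0,-0.05,0],[1,0,-2.9,0,-0.1,0],[1.7,0,-4.5,0,-0.15,0],[2.6,0,-6,0,-0.21,0],[3.65,0,-7.4,0,-0.26,0],[4.8,0,-8.7,0,-0.31,0],[6.1,0,-9.9,0,-0.36,0],[7.6,0,-11,0,-0.41,0],[7.6,0,-11,0,-0.41,0]]'; python3 - <<'E'
from h import *
p0,R0,s=pose();show(s)
off=np.array([.0006,-.0021,.0006]);g=p0+R0.apply([0,0,.06])-off;print(g,bar(.8),np.linalg.norm(g[[0,2]]-[.65,.17]),np.hypot(.16,.045))
for a in np.r_[np.arange(.9,1.91,.1),1.95]:
    R=Rphi(20-57*(a/1.95)); print(round(a,2),row(g2t(bar(a)+off,R),R,p0,R0).tolist())
E
```

```text
t: 5.12
position: [0.5046, 0.1553, 0.3044]
orientation: [3.136, 0.066, -0.002]
contact_force: [-5.5, -0.8, 0.1]
grip_width: 0.0114
t 5.125 p [0.5046 0.1553 0.3044] rpy [ 3.136e+00  6.600e-02 -2.000e-03] q [0.27 0.26 1.61 0.01 1.33 0.27] F [-5.5 -0.8  0.1] w 0.0114
[0.50000722 0.15703382 0.24390781] [0.50130364 0.157      0.24425895] 0.1672130360908695 0.16620770138594662
0.9 [1.11, 0.04, -1.54, 0.01, -0.04, -0.0]
1.0 [2.28, 0.05, -2.93, 0.01, -0.09, -0.0]
1.1 [3.58, 0.05, -4.22, 0.01, -0.15, -0.0]
1.2 [5.01, 0.06, -5.39, 0.01, -0.2, -0.0]
1.3 [6.55, 0.06, -6.42, 0.01, -0.25, -0.0]
1.4 [8.2, 0.06, -7.31, 0.01, -0.3, -0.0]
1.5 [9.93, 0.06, -8.05, 0.01, -0.35, -0.0]
1.6 [11.73, 0.06, -8.62, 0.01, -0.4, -0.0]
1.7 [13.58, 0.06, -9.02, 0.01, -0.45, -0.0]
1.8 [15.47, 0.05, -9.25, 0.0, -0.5, -0.0]
1.9 [17.38, 0.05, -9.3, 0.0, -0.55, -0.0]
1.95 [18.34, 0.05, -9.26, 0.0, -0.58, -0.0]
```

```bash
python3 -m jog '[[1.1,0,-1.5,0,-0.04,0],[2.3,0,-2.9,0,-0.09,0],[3.6,0,-4.2,0,-0.15,0],[5,0,-5.4,0,-0.2,0],[6.6,0,-6.4,0,-0.25,0],[8.2,0,-7.3,0,-0.3,0],[9.9,0,-8,0,-0.35,0],[11.7,0,-8.6,0,-0.4,0],[13.6,0,-9,0,-0.45,0],[13.6,0,-9,0,-0.45,0]]'; python3 - <<'E'
from h import *
p0,R0,s=pose();show(s)
off=np.array([.0006,-.0021,.0006]);g=p0+R0.apply([0,0,.06])-off;print(g,bar(1.7),np.linalg.norm(g[[0,2]]-[.65,.17]))
for a in np.r_[np.arange(1.75,1.98,.05)]:
    R=Rphi(20-57*(a/1.95)); print(round(a,2),row(g2t(bar(a)+off,R),R,p0,R0).tolist())
E
```

```text
t: 6.38
position: [0.6447, 0.1552, 0.3888]
orientation: [3.136, 0.522, -0.004]
contact_force: [-5.5, -0.7, 14.9]
grip_width: 0.0113
t 6.375 p [0.6447 0.1552 0.3888] rpy [ 3.136  0.522 -0.004] q [0.18 0.68 0.81 0.11 2.17 0.22] F [-5.5 -0.7 14.9] w 0.0113
[0.6141658  0.15707914 0.33621607] [0.6157379  0.157      0.33263797] 0.17003491017667444
1.75 [1.08, 0.03, -0.31, 0.0, -0.02, -0.0]
1.8 [1.89, 0.03, -0.81, 0.0, -0.05, -0.0]
1.85 [2.73, 0.03, -1.27, 0.0, -0.07, -0.0]
1.9 [3.58, 0.03, -1.69, 0.0, -0.1, -0.0]
1.95 [4.46, 0.03, -2.08, 0.0, -0.12, -0.0]
```

```bash
python3 - <<'E'
from h import *
from cell import get_image
im=get_image("scene");cv2.imwrite("pics/s3.png",cv2.resize(im["color"][100:300,130:390],None,fx=3,fy=3,interpolation=3)[:,:,::-1])
im=get_image("wrist");cv2.imwrite("pics/w3.png",im["color"][:,:,::-1])
show(pose()[2])
E
```

```text
t 6.475 p [0.6444 0.1553 0.3889] rpy [ 3.136  0.519 -0.004] q [0.19 0.68 0.81 0.11 2.17 0.22] F [-4.  -0.8 12.9] w 0.011
```

View pics/s3.png

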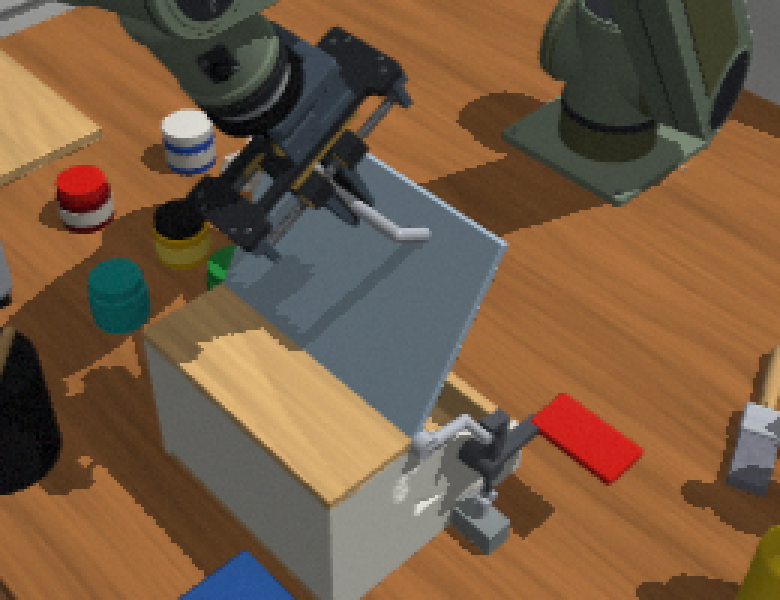

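View pics/w3.png

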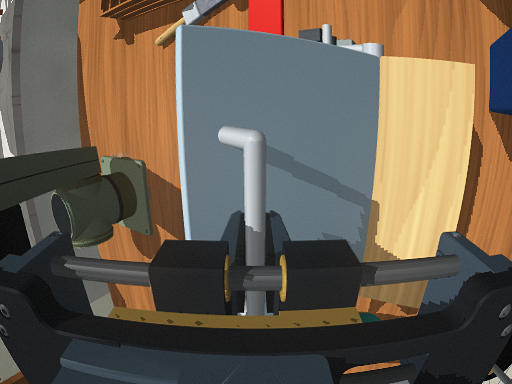

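The door is at about 1.7 and the bar is still gripped, with the tool pushed 3 mm high. I'll continue to ~1.95 with a slightly larger radius.

```bash
python3 -m jog '[[1.1,0,-0.4,0,-0.02,0],[1.9,0,-1,0,-0.05,0],[2.8,0,-1.5,0,-0.07,0],[3.6,0,-1.9,0,-0.1,0],[4.5,0,-2.3,0,-0.12,0],[4.5,0,-2.3,0,-0.12,0]]'; python3 - <<'E'
from h import *
from cell import get_image
p0,R0,s=pose();show(s);g=p0+R0.apply([0,0,.06]);print(g,bar(1.9),bar(1.95),bar(2.03))
im=get_image("scene");cv2.imwrite("pics/s4.png",cv2.resize(im["color"][100:300,130:390],None,fx=3,fy=3,interpolation=3)[:,:,::-1])
E
```

```text
t: 7.22
position: [0.6938, 0.1552, 0.3895]
orientation: [3.136, 0.641, -0.002]
contact_force: [-1.3, 0.0, 12.7]
grip_width: 0.0113
t 7.225 p [0.6938 0.1552 0.3895] rpy [ 3.136e+00  6.410e-01 -2.000e-03] q [0.17 0.86 0.47 0.15 2.43 0.25] F [-1.3  0.  12.7] w 0.0113
[0.6578497  0.15492247 0.34143611] [0.64873203 0.157      0.33620286] [0.6570403  0.157      0.33605853] [0.6702883 0.157     0.3349648]
```

View pics/s4.png

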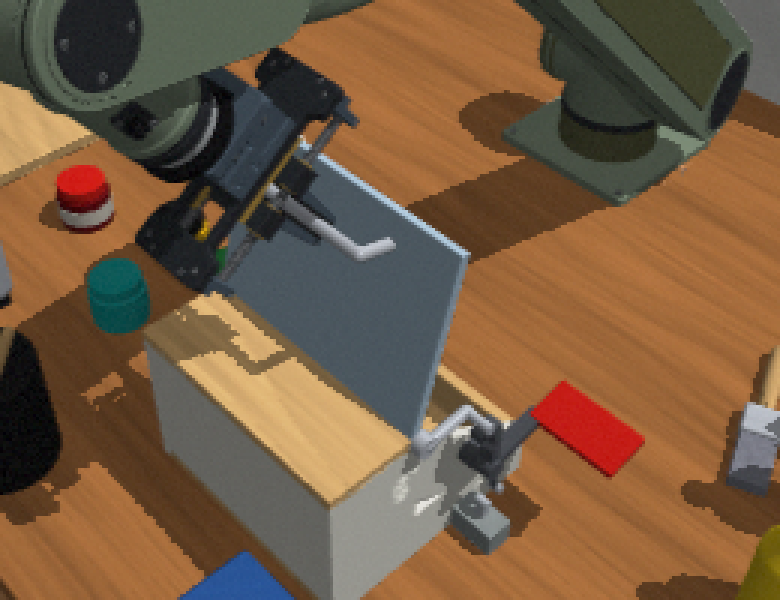

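```bash
python3 -m jog '[[0,0,0,0,0,0],[-0.5,0,0.2,0,0.02,0],[-1,0,0.4,0,0.03,0],[-1.6,0,0.6,0,0.05,0],[-2.2,0,0.8,0,0.06,0],[-2.2,0,0.8,0,0.06,0]]' 2.4; python3 - <<'E'
from h import *
from cell import get_image
p0,R0,s=pose();show(s);g=p0+R0.apply([0,0,.06]);print(g,bar(1.83))
im=get_image("wrist");cv2.imwrite("pics/w5.png",im["color"][:,:,::-1])
im=get_image("scene");cv2.imwrite("pics/s5.png",cv2.resize(im["color"][100:300,130:390],None,fx=3,fy=3,interpolation=3)[:,:,::-1])
E
```

```text
t: 8.02
position: [0.6708, 0.1552, 0.397]
orientation: [3.137, 0.58, -0.002]
contact_force: [0.1, 0.1, 0.5]
grip_width: 0.0246
t 8.025 p [0.6708 0.1552 0.397 ] rpy [ 3.137e+00  5.800e-01 -2.000e-03] q [0.18 0.77 0.63 0.13 2.31 0.23] F [0.1 0.1 0.5] w 0.0246
[0.63797564 0.15498171 0.34677253] [0.63711044 0.157      0.33570715]
```

View pics/w5.png

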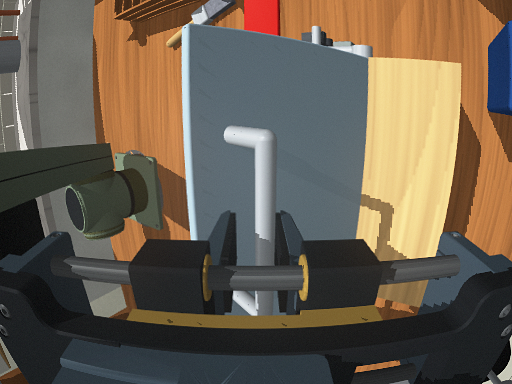

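Contact force is zero and the bar (column 265) floats between the fingers, so the door appears to be on its catch. Retreating along the tool axis.

```bash
python3 -m jog '[[0,0,-2,0,0,0],[0,0,-5,0,0,0],[0,0,-9,0,0,0],[-1,0,-12,0,0.1,0],[-4,0,-14,0,0.2,0],[-4,0,-14,0,0.2,0]]' 2.4; python3 - <<'E'
from h import *
from cell import get_image
p0,R0,s=pose();show(s)
im=get_image("top");cv2.imwrite("pics/t6.png",im["color"][:,:,::-1]);np.savez("pics/t6.npz",**im)
im=get_image("scene");cv2.imwrite("pics/s6.png",cv2.resize(im["color"],None,fx=1.5,fy=1.5,interpolation=3)[:,:,::-1]);np.savez("pics/s6.npz",**im)
E
```

```text
t: 8.88
position: [0.6394, 0.135, 0.5517]
orientation: [3.117, 0.464, -0.002]
contact_force: [-0.2, 0.6, 1.0]
grip_width: 0.024
t 8.875 p [0.6394 0.135  0.5517] rpy [ 3.117e+00  4.640e-01 -2.000e-03] q [0.17 0.76 0.21 0.11 2.63 0.25] F [-0.2  0.6  1. ] w 0.024
```

View pics/s6.png

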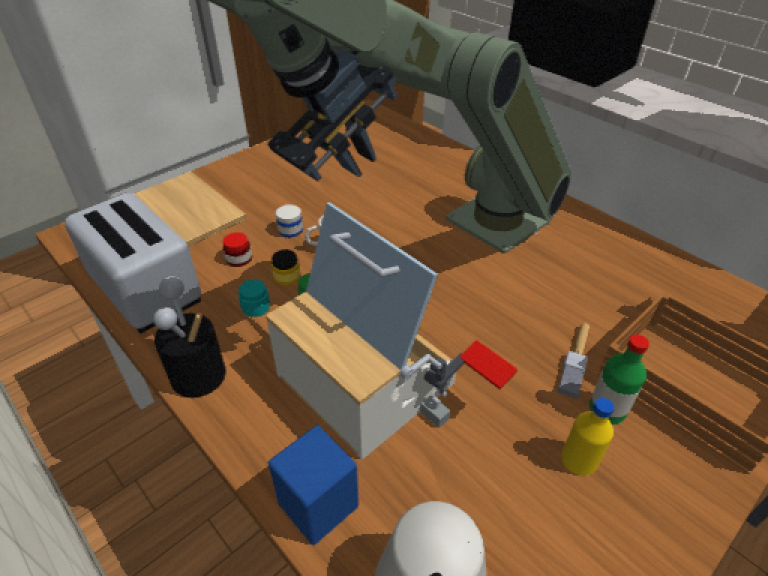

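View pics/t6.png

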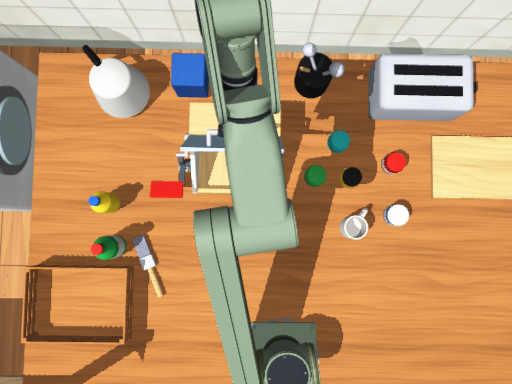

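The door stays up unaided (scene view: panel top edge at (330,207)–(435,272), nothing touching it). Next is the jar: tool tilted ~25° forward, jaws along world y. I'll check kinematics for pick and place.

```bash
cat >> h.py <<'E'
def Rj(phi,s=1): return Rphi(phi)*Ro.from_euler("z",90*s,degrees=True)
JAR=np.array([.557,-.202,0])
E
python3 - <<'E'
from h import *
p0,R0,st=pose()
t=load("pics/t6.npz");P=pts(t)
w=P[165:190,338:364];mm=(w[...,2]>.052)&(w[...,2]<.075);v,u=np.where(mm);c=cv2.minEnclosingCircle(np.c_[u+338,v+165].astype(np.float32));print(c,ray(t,*c[0],.062))
s=load("pics/s6.npz")
H=hsv(s);m=(H[...,0]>18)&(H[...,0]<35)&(H[...,1]>150);m[:160]=0;m[200:]=0;m[:,:175]=0;m[:,210:]=0
v,u=np.where(m);print("yellow scene bbox",u.min(),u.max(),v.min(),v.max())
Hb=(H[...,2]<60);Hb[:160]=0;Hb[200:]=0;Hb[:,:178]=0;Hb[:,204:]=0;v,u=np.where(Hb);e=cv2.minAreaRect(np.c_[u,v].astype(np.float32));print(e,ray(s,*e[0],.06))
for sg in(1,-1):
  for ph in (20,25,30):
    R=Rj(ph,sg)
    for g in ([.557,-.202,.15],[.557,-.202,.034],[.45,-.1,.25],[.45,.1,.25],[.53,.157,.2],[.578,.157,.046]):
        q,e=min((ik(g2t(g,R),R,z) for z in ([.2,.3,1.8,.2,.9,-1.2*sg],[.2,.3,1.8,.2,.9,1.2*sg])),key=lambda x:x[1])
        print(sg,ph,g,q.round(2),round(e*1000,1))
for sg in(1,-1):
    R=Rj(22,sg);print(row(g2t([.50,-.15,.28],R),R,p0,R0).tolist(),row(g2t([.557,-.202,.16],R),R,p0,R0).tolist())
E
```

```text
((350.89483642578125, 176.4520263671875), 10.223146438598633) [ 0.5565118 -0.2014797  0.062    ]
yellow scene bbox 181 200 174 189
((187.57997131347656, 181.05999755859375), (29.13279914855957, 21.496047973632812), 81.8698959350586) [ 0.59081273 -0.16640307  0.06      ]
1 20 [0.557, -0.202, 0.15] [-0.42  0.29  1.9   0.23  0.65  0.98] 0.0
1 20 [0.557, -0.202, 0.034] [-0.42  0.45  2.04  0.41  0.36  0.79] 0.0
1 20 [0.45, -0.1, 0.25] [-0.28 -0.03  2.    0.13  0.85  1.22] 0.0
1 20 [0.45, 0.1, 0.25] [ 0.28 -0.03  2.   -0.13  0.85  1.92] 0.0
1 20 [0.53, 0.157, 0.2] [ 0.35  0.17  1.91 -0.18  0.74  2.04] 0.0
1 20 [0.578, 0.157, 0.046] [ 0.32  0.43  2.02 -0.3   0.37  2.16] 0.0
1 25 [0.557, -0.202, 0.15] [-0.44  0.27  1.97  0.36  0.54  0.85] 0.0
1 25 [0.557, -0.202, 0.034] [-0.44  0.44  2.1   0.75  0.27  0.43] 0.0
1 25 [0.45, -0.1, 0.25] [-0.3  -0.07  2.05  0.19  0.74  1.16] 0.0
1 25 [0.45, 0.1, 0.25] [ 0.3  -0.07  2.05 -0.19  0.74  1.99] 0.0
1 25 [0.53, 0.157, 0.2] [ 0.37  0.14  1.98 -0.27  0.63  2.13] 0.0
1 25 [0.578, 0.157, 0.046] [ 0.34  0.42  2.09 -0.58  0.26  2.44] 0.0
1 30 [0.557, -0.202
[... 1082 characters left out ...]
3, 0.157, 0.2] [ 0.37  0.14  1.98 -0.27  0.63 -1.01] 0.0
-1 25 [0.578, 0.157, 0.046] [ 0.34  0.42  2.09 -0.58  0.26 -0.7 ] 0.0
-1 30 [0.557, -0.202, 0.15] [-0.46  0.25  2.03  0.55  0.44 -2.49] 0.0
-1 30 [0.557, -0.202, 0.034] [-0.41  0.43  2.11  0.64  0.22 -2.56] 24.0
-1 30 [0.45, -0.1, 0.25] [-0.33 -0.1   2.11  0.27  0.64 -2.07] 0.0
-1 30 [0.45, 0.1, 0.25] [ 0.33 -0.1   2.11 -0.27  0.64 -1.07] 0.0
-1 30 [0.53, 0.157, 0.2] [ 0.4   0.12  2.04 -0.4   0.52 -0.88] 0.0
-1 30 [0.578, 0.157, 0.046] [ 0.35  0.42  2.15 -1.18  0.19 -0.09] 0.0
[-4.97, 27.87, 27.08, 0.69, 0.65, 1.47] [5.55, 32.85, 35.33, 0.69, 0.65, 1.47]
[-4.97, 27.87, 27.08, -0.65, 0.68, -1.46] [5.55, 32.85, 35.33, -0.65, 0.68, -1.46]
```

```bash
python3 -m jog '[[-2,6,2,-0.1,0.1,-0.15],[-4,12,4,-0.2,0.2,-0.3],[-5,18,8,-0.3,0.3,-0.5],[-5,24,14,-0.4,0.4,-0.8],[-5,28,21,-0.5,0.5,-1.1],[-5,28,27,-0.65,0.68,-1.46],[-5,28,27,-0.65,0.68,-1.46],[-5,28,27,-0.65,0.68,-1.46],[-5,28,27,-0.65,0.68,-1.46],[-5,28,27,-0.65,0.68,-1.46]]' 9.1; python3 - <<'E'
from h import *
p0,R0,s=pose();show(s);R=Rj(20,-1)
print(row(g2t([.557,-.202,.15],R),R,p0,R0).tolist())
E
```

```text
t: 10.22
position: [0.4775, -0.1517, 0.3345]
orientation: [2.76, 0.002, 1.575]
contact_force: [0.5, 0.1, 0.5]
grip_width: 0.0907
t 10.225 p [ 0.4775 -0.1517  0.3345] rpy [2.760e+00 2.000e-03 1.575e+00] q [-0.41  0.04  1.86  0.19  0.9  -2.07] F [0.5 0.1 0.5] w 0.0907
[-5.02, 0.67, 14.09, 0.03, 0.0, 0.01]
```

```bash
python3 -m jog '[[-2,0,5,0.03,0,0],[-4,0.3,10,0.03,0,0],[-5,0.7,14,0.03,0,0],[-5,0.7,14,0.03,0,0],[-5,0.7,14,0.03,0,0]]'; python3 - <<'E'
from h import *
from cell import get_image
p0,R0,s=pose();show(s);R=Rj(20,-1)
im=get_image("wrist");cv2.imwrite("pics/w7.png",im["color"][:,:,::-1]);np.savez("pics/w7.npz",p=p0,R=R0.as_matrix(),**im)
print(row(g2t([.557,-.202,.034],R),R,p0,R0).tolist())
# predicted pixel of lid centre
T=im["T_tool_cam"]
for w in([.557,-.202,.062],[.557,-.202,.0]):
    c=T[:3,:3].T@(R0.inv().apply(np.array(w)-p0)-T[:3,3]);th=np.arctan2(np.hypot(c[0],c[1]),c[2]);d=c[:2]/np.hypot(*c[:2]);print([im["cx"],im["cy"]]+d*th*im["fx"])
E
```

```text
t: 10.85
position: [0.5366, -0.2018, 0.207]
orientation: [2.791, 0.002, 1.575]
contact_force: [-0.6, -0.2, 0.5]
grip_width: 0.0908
t 10.85 p [ 0.5366 -0.2018  0.207 ] rpy [2.791e+00 2.000e-03 1.575e+00] q [-0.45  0.28  1.9   0.25  0.66 -2.19] F [-0.6 -0.2  0.5] w 0.0908
[0.0, -4.01, 10.95, 0.0, 0.0, 0.0]
[256.59474631 165.98732651]
[256.45207232 132.48501731]
```

View pics/w7.png

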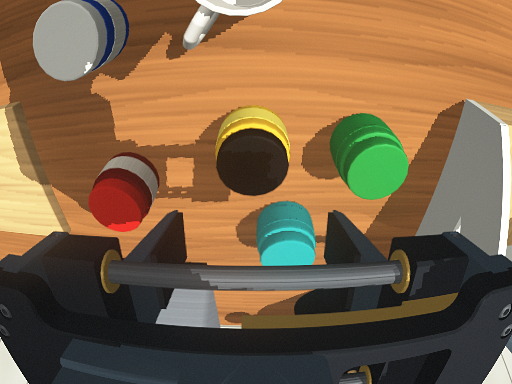

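The black lid on the yellow jar is at (252,163) against a predicted (257,166). That means shifting 3 mm toward world -y. The neighbours (green at (370,155), turquoise at (286,235), jam at (125,195)) are clear of the finger paths. Going straight down.

```bash
python3 -m jog '[[-0.3,-1.3,3.6,0,0,0],[-0.3,-2.7,7.3,0,0,0],[-0.3,-3.7,10,0,0,0],[-0.3,-4,10.9,0,0,0],[-0.3,-4,10.9,0,0,0]]' && python3 -m jog '[[0,0,0,0,0,0],[0,0,0,0,0,0],[0,0,0,0,0,0],[0,0,0,0,0,0]]' 0 25; python3 - <<'E'
from h import *
p0,R0,s=pose();show(s);g=p0+R0.apply([0,0,.06]);print(g)
from cell import get_image
im=get_image("wrist");cv2.imwrite("pics/w8.png",im["color"][:,:,::-1])
E
```

```text
t: 11.52
position: [0.5372, -0.2052, 0.0928]
orientation: [2.788, 0.003, 1.575]
contact_force: [-0.7, 0.3, 1.0]
grip_width: 0.0909
t: 12.02
position: [0.5375, -0.2051, 0.0938]
orientation: [2.787, 0.003, 1.575]
contact_force: [-1.3, 0.6, 6.1]
grip_width: 0.0655
t 12.025 p [ 0.5375 -0.2051  0.0938] rpy [2.787 0.003 1.575] q [-0.45  0.44  2.03  0.41  0.38 -2.39] F [-1.3  0.6  6.1] w 0.0655
[ 0.5583928  -0.20518398  0.03749952]
```

View pics/w8.png

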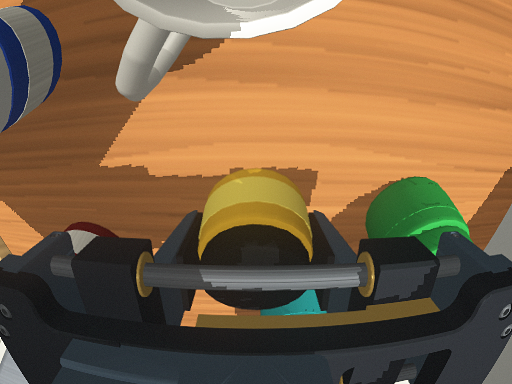

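```bash
python3 - <<'E'
from h import *
p0,R0,s=pose();R=Rj(20,-1)
for g in([.557,-.205,.13],[.55,-.205,.22],[.47,-.1,.26],[.46,.1,.26],[.50,.157,.26]): print(g,row(g2t(g,R),R,p0,R0).tolist())
E
```

```text
[0.557, -0.205, 0.13] [-0.02, 3.12, -8.72, 0.01, 0.0, 0.01]
[0.55, -0.205, 0.22] [-0.04, 5.59, -17.41, 0.01, 0.0, 0.01]
[0.47, -0.1, 0.26] [10.48, -0.46, -23.95, 0.01, 0.0, 0.01]
[0.46, 0.1, 0.26] [30.49, -1.29, -24.33, 0.01, 0.0, 0.01]
[0.5, 0.157, 0.26] [36.17, 2.49, -22.95, 0.01, 0.0, 0.01]
```

```bash
python3 -m jog '[[0,0.7,-2,0,0,0],[0,1.8,-5,0,0,0],[0,3.2,-9,0,0,0],[0,4.5,-13,0,0,0],[0,5.4,-17,0,0,0],[3,3,-20,0,0,0],[7,1,-23,0,0,0],[10.5,-0.5,-24,0,0,0],[10.5,-0.5,-24,0,0,0]]'; python3 - <<'E'
from h import *
p0,R0,s=pose();show(s);R=Rj(20,-1)
from cell import get_image
im=get_image("scene");cv2.imwrite("pics/s9.png",cv2.resize(im["color"],None,fx=1.5,fy=1.5,interpolation=3)[:,:,::-1])
for g in([.46,.1,.26],[.50,.157,.26],[.535,.157,.20]): print(g,row(g2t(g,R),R,p0,R0).tolist())
E
```

```text
t: 13.2
position: [0.4469, -0.0979, 0.3165]
orientation: [2.788, 0.003, 1.578]
contact_force: [0.6, -0.5, -2.6]
grip_width: 0.0658
t 13.2 p [ 0.4469 -0.0979  0.3165] rpy [2.788 0.003 1.578] q [-0.3  -0.02  1.96  0.13  0.87 -1.95] F [ 0.6 -0.5 -2.6] w 0.0658
[0.46, 0.1, 0.26] [19.8, -0.55, -0.25, 0.0, 0.0, 0.01]
[0.5, 0.157, 0.26] [25.47, 3.25, 1.13, 0.0, 0.0, 0.01]
[0.535, 0.157, 0.2] [25.46, 4.46, 7.97, 0.0, 0.0, 0.01]
```

View pics/s9.png

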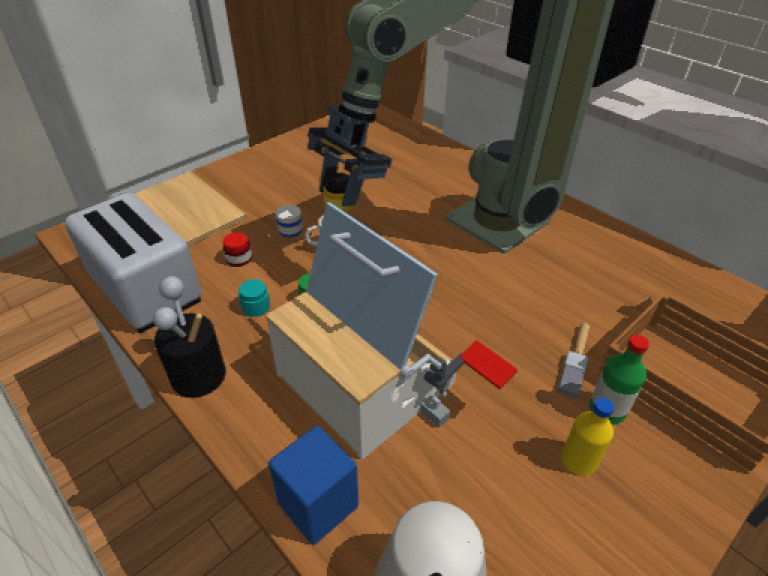

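The yellow jar is in the gripper at (340,190), the other items are untouched, and the door is still up. Moving to the pre-place position.

```bash
python3 -m jog '[[5,-0.2,0,0,0,0],[10,-0.4,0,0,0,0],[15,-0.5,0,0,0,0],[20,0,0,0,0,0.01],[23,2,1,0,0,0.01],[25.5,3.2,1,0,0,0.01],[25.5,4,5,0,0,0.01],[25.5,4.5,7,0,0,0.01],[25.5,4.5,7,0,0,0.01]]'; python3 - <<'E'
from h import *
p0,R0,s=pose();show(s);R=Rj(20,-1)
from cell import get_image
im=get_image("wrist");cv2.imwrite("pics/w10.png",im["color"][:,:,::-1])
im=get_image("scene");cv2.imwrite("pics/s10.png",cv2.resize(im["color"][100:300,130:390],None,fx=3,fy=3,interpolation=3)[:,:,::-1])
for g in([.578,.157,.13],[.578,.157,.0495]): print(g,row(g2t(g,R),R,p0,R0).tolist())
E
```

```text
t: 14.38
position: [0.5133, 0.1555, 0.2629]
orientation: [2.792, 0.002, 1.567]
contact_force: [-0.8, 0.4, -2.3]
grip_width: 0.0658
t 14.375 p [0.5133 0.1555 0.2629] rpy [2.792e+00 2.000e-03 1.567e+00] q [ 0.33  0.17  1.9  -0.17  0.75 -1.14] F [-0.8  0.4 -2.3] w 0.0658
[0.578, 0.157, 0.13] [0.18, 1.53, 8.7, 0.0, 0.0, -0.0]
[0.578, 0.157, 0.0495] [0.19, -1.22, 16.26, 0.0, 0.0, -0.0]
```

View pics/w10.png

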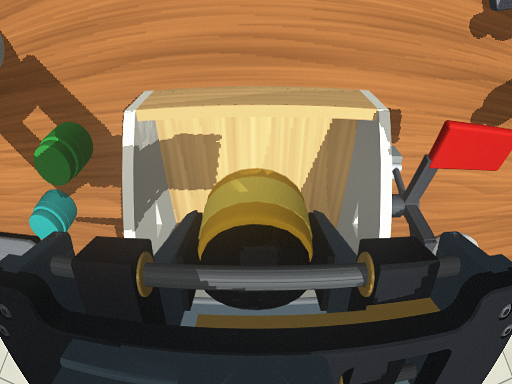

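View pics/s10.png

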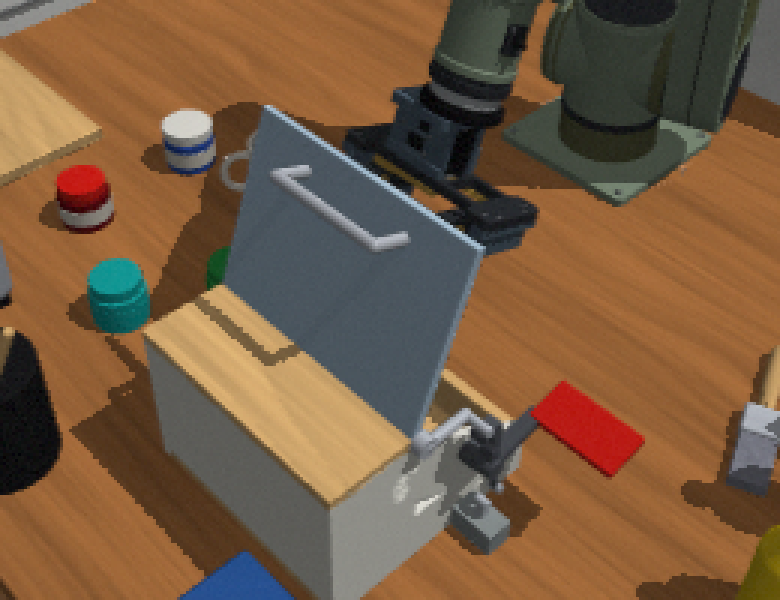

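The jar is centred between the cupboard walls (columns ~135 and ~380). The sill is below it. Moving in and down.

```bash
python3 -m jog '[[0.2,0.8,3.5,0,0,0],[0.2,1.5,7,0,0,0],[0.2,1.4,9,0,0,0],[0.2,0.4,12,0,0,0],[0.2,-0.6,14.5,0,0,0],[0.2,-1,15.6,0,0,0],[0.2,-1.1,15.9,0,0,0],[0.2,-1.1,15.9,0,0,0]]'; python3 - <<'E'
from h import *
p0,R0,s=pose();show(s);R=Rj(20,-1);print(p0+R0.apply([0,0,.06]))
for g in([.578,.157,.0495],): print(g,row(g2t(g,R),R,p0,R0).tolist())
E
```

```text
t: 15.48
position: [0.5588, 0.1578, 0.1135]
orientation: [2.786, -0.0, 1.567]
contact_force: [-0.5, 0.7, -2.5]
grip_width: 0.0655
t 15.475 p [0.5588 0.1578 0.1135] rpy [ 2.786 -0.     1.567] q [ 0.3   0.41  2.   -0.27  0.4  -1.03] F [-0.5  0.7 -2.5] w 0.0655
[0.57973593 0.15776482 0.05723263]
[0.578, 0.157, 0.0495] [-0.08, -0.39, 0.66, 0.01, 0.0, -0.0]
```

```bash
python3 -m jog '[[0,-0.1,0.3,0,0,0],[0,-0.2,0.55,0,0,0],[0,-0.26,0.7,0,0,0],[0,-0.26,0.7,0,0,0]]'; python3 - <<'E'
from h import *
p0,R0,s=pose();show(s);print(p0+R0.apply([0,0,.06]))
E
```

```text
t: 15.98
position: [0.5588, 0.1578, 0.1059]
orientation: [2.786, -0.0, 1.567]
contact_force: [0.0, 0.6, -3.0]
grip_width: 0.0654
t 15.975 p [0.5588 0.1578 0.1059] rpy [ 2.786 -0.     1.567] q [ 0.3   0.42  2.01 -0.28  0.38 -1.02] F [ 0.   0.6 -3. ] w 0.0654
[0.57969613 0.15775718 0.04968724]
```

```bash
python3 -m jog '[[0,-0.07,0.2,0,0,0],[0,-0.07,0.2,0,0,0]]'; python3 -c "
from h import *
show(pose()[2])"
```

```text
t: 16.23
position: [0.559, 0.1579, 0.1056]
orientation: [2.784, -0.0, 1.567]
contact_force: [-6.6, -0.2, 10.3]
grip_width: 0.0656
t 16.225 p [0.559  0.1579 0.1056] rpy [ 2.784 -0.     1.567] q [ 0.3   0.42  2.01 -0.29  0.38 -1.01] F [-6.6 -0.2 10.3] w 0.0656
```

The jar is on the floor (force went from -3 to +10 N at the expected height). Releasing, then lifting straight up along the reverse path.

```bash
python3 -m jog '[[0,0,0,0,0,0],[0,0,0,0,0,0],[0,0,0,0,0,0]]' 9.1 && python3 -m jog '[[0,0.4,-2,0,0,0],[0,1.2,-5,0,0,0],[0,0.8,-9,0,0,0],[0,0.4,-13,0,0,0],[0,-1,-17,0,0,0],[0,-5,-20,0,0,0],[0,-5,-20,0,0,0]]'; python3 - <<'E'
from h import *
p0,R0,s=pose();show(s)
from cell import get_image
im=get_image("wrist");cv2.imwrite("pics/w11.png",im["color"][:,:,::-1]);np.savez("pics/w11.npz",p=p0,R=R0.as_matrix(),**im)
im=get_image("top");cv2.imwrite("pics/t11.png",im["color"][:,:,::-1]);np.savez("pics/t11.npz",**im)
E
```

```text
t: 16.6
position: [0.5592, 0.158, 0.1056]
orientation: [2.783, -0.0, 1.567]
contact_force: [0.0, -0.7, 0.3]
grip_width: 0.0902
t: 17.48
position: [0.4401, 0.1582, 0.2763]
orientation: [2.782, -0.001, 1.568]
contact_force: [0.4, 0.2, 0.1]
grip_width: 0.0914
t 17.475 p [0.4401 0.1582 0.2763] rpy [ 2.782e+00 -1.000e-03  1.568e+00] q [ 0.39  0.04  2.01 -0.2   0.77 -1.05] F [0.4 0.2 0.1] w 0.0914
```

View pics/w11.png

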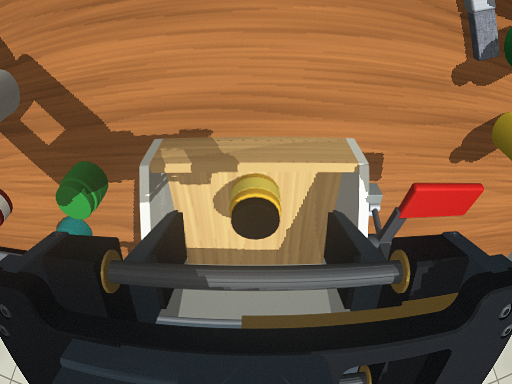

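View pics/t11.png

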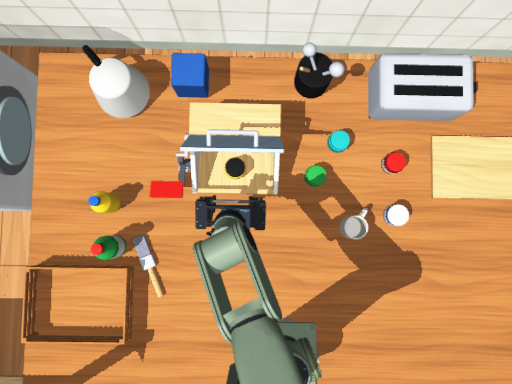

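```bash
python3 - <<'E'
from h import *
t=load("pics/t11.npz");P=pts(t)
w=P[150:185,218:252];mm=(w[...,2]>.06)&(w[...,2]<.085)&(t["color"][150:185,218:252].max(-1)<80);v,u=np.where(mm);c=cv2.minEnclosingCircle(np.c_[u+218,v+150].astype(np.float32));print(mm.sum(),c,ray(t,*c[0],.074)-O,"z",np.percentile(w[mm][:,2],[5,50,95]))
H=hsv(t);m=((H[...,0]<8)|(H[...,0]>172))&(H[...,1]>150);m[:170]=0;m[205:]=0;m[:,:140]=0;m[:,190:]=0
v,u=np.where(m);r=cv2.minAreaRect(np.c_[u,v].astype(np.float32));print("pad",r,np.median(P[m],0),ray(t,r[0][0],r[0][1],.13))
p0,R0,s=pose();R=Rphi(0)
for p in([.504,.371,.30],[.504,.371,.24],[.504,.371,.16]):
    print(row(p,R,p0,R0).tolist(),*[ (a.round(2),round(b*1e3)) for a,b in [ik(p,R,[.6,.3,1.8,0,1,.6])]])
E
```

```text
272 ((234.8478240966797, 166.97825622558594), 9.335739135742188) [-0.0721691  -0.00078025  0.074     ] z [0.06703633 0.0738756  0.07884265]
pad ((166.5, 189.0), (16.0, 33.0), 90.0) [0.50302021 0.35260028 0.13049527] [0.50308338 0.35218896 0.13      ]
[21.27, 6.56, -0.13, 0.28, -0.28, 1.55] (array([ 0.63,  0.4 ,  1.42, -0.  ,  1.32,  0.63]), 0)
[21.26, 4.45, 5.49, 0.28, -0.28, 1.55] (array([0.63, 0.43, 1.52, 0.  , 1.19, 0.63]), 0)
[21.26, 1.64, 12.98, 0.28, -0.28, 1.55] (array([0.63, 0.5 , 1.63, 0.  , 1.01, 0.63]), 0)
```

The jar stands at x = -72, y = -1 mm, lid top at 74 mm (12 + 62): upright and in place. Now the lever: closed fingers over the pad point (0.504, 0.371).

```bash
python3 -m jog '[[2,2,-1,0.05,-0.05,0.2],[7,4,-1,0.1,-0.1,0.4],[12,6,-1,0.2,-0.2,0.7],[17,6.5,-0.1,0.25,-0.25,1],[21.3,6.5,-0.1,0.28,-0.28,1.3],[21.3,6.5,-0.1,0.28,-0.28,1.55],[21.3,6.5,-0.1,0.28,-0.28,1.55],[21.3,6.5,-0.1,0.28,-0.28,1.55],[21.3,6.5,-0.1,0.28,-0.28,1.55],[21.3,6.5,-0.1,0.28,-0.28,1.55]]' 0; python3 - <<'E'
from h import *
p0,R0,s=pose();show(s);R=Rphi(0)
from cell import get_image
im=get_image("scene");cv2.imwrite("pics/s12.png",cv2.resize(im["color"],None,fx=1.5,fy=1.5,interpolation=3)[:,:,::-1])
for z in(.215,.165):print(row([.504,.371,z],R,p0,R0).tolist())
E
```

```text
t: 18.82
position: [0.5048, 0.3711, 0.2981]
orientation: [3.141, -0.001, -0.0]
contact_force: [0.4, 0.0, 0.5]
grip_width: 0.0006
t 18.825 p [0.5048 0.3711 0.2981] rpy [ 3.141e+00 -1.000e-03 -0.000e+00] q [ 0.62  0.4   1.43 -0.    1.31  0.62] F [0.4 0.  0.5] w 0.0006
[-0.09, 0.01, 8.31, 0.0, -0.0, -0.0]
[-0.1, 0.0, 13.31, 0.0, -0.0, -0.0]
```

View pics/s12.png

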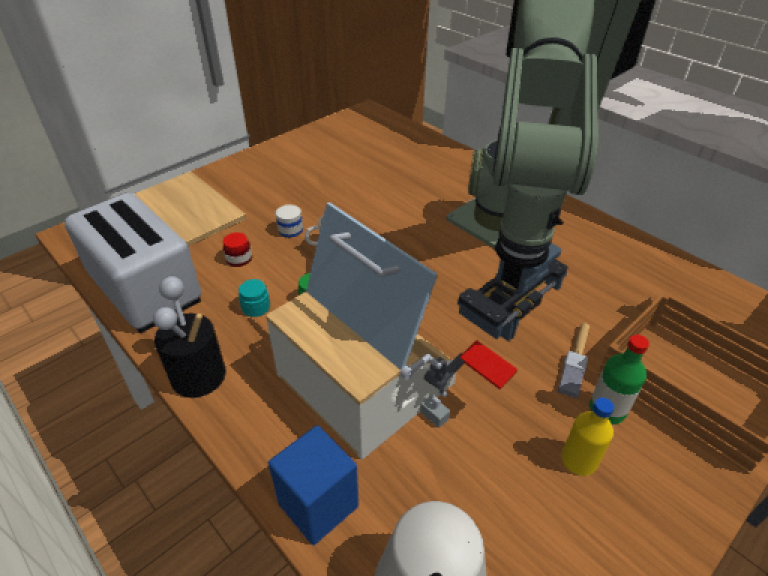

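```bash
python3 -m jog '[[0,0,4,0,0,0],[0,0,7.5,0,0,0],[0,0,9,0,0,0],[0,0,10,0,0,0],[0,0,11,0,0,0],[0,0,12,0,0,0],[0,0,12.7,0,0,0],[0,0,12.7,0,0,0]]'; python3 -c "
from h import *
show(pose()[2])"
```

```text
t: 19.88
position: [0.5048, 0.3712, 0.171]
orientation: [3.141, -0.002, 0.001]
contact_force: [-0.2, 0.4, 0.7]
grip_width: 0.0002
t 19.875 p [0.5048 0.3712 0.171 ] rpy [ 3.141e+00 -2.000e-03  1.000e-03] q [ 0.62  0.49  1.61 -0.    1.04  0.62] F [-0.2  0.4  0.7] w 0.0002
```

```bash
python3 -m jog '[[0,0,-4,0,0,0],[0,0,-9,0,0,0],[0,0,-13,0,0,0],[0,0,-16,0,0,0]]'; python3 - <<'E'
from h import *
p0,R0,s=pose();show(s)
from cell import get_image
im=get_image("scene");cv2.imwrite("pics/s13.png",cv2.resize(im["color"],None,fx=1.5,fy=1.5,interpolation=3)[:,:,::-1])
im=get_image("top");np.savez("pics/t13.npz",**im);P=pts(im);H=hsv(im)
m=((H[...,0]<8)|(H[...,0]>172))&(H[...,1]>150);m[:170]=0;m[205:]=0;m[:,:140]=0;m[:,190:]=0
print("pad pts",m.sum(),np.median(P[m],0))
E
```

```text
t: 20.38
position: [0.5049, 0.3714, 0.3334]
orientation: [-3.141, -0.004, 0.001]
contact_force: [0.4, -0.4, 0.2]
grip_width: 0.0007
t 20.375 p [0.5049 0.3714 0.3334] rpy [-3.141e+00 -4.000e-03  1.000e-03] q [ 0.62  0.38  1.37 -0.    1.39  0.62] F [ 0.4 -0.4  0.2] w 0.0007
pad pts 320 [0.50574958 0.33316988 0.0907575 ]
```

View pics/s13.png

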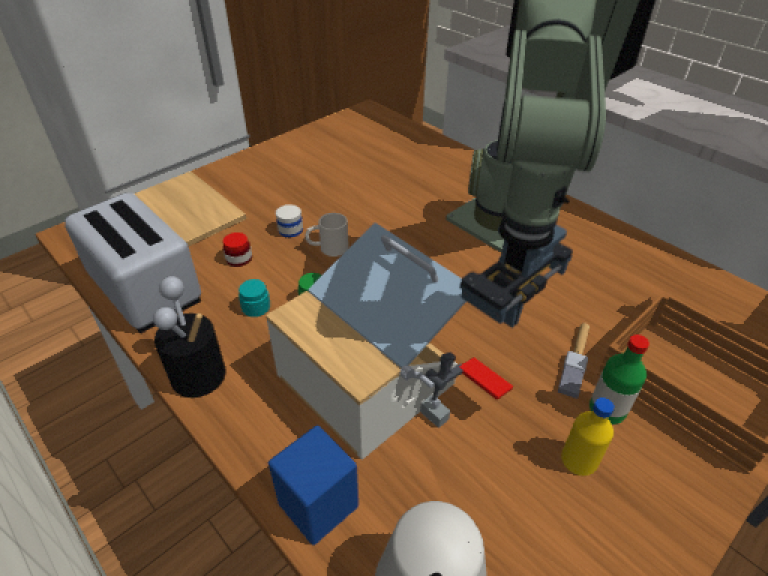

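The pad stays down at z = 0.091 with nothing touching it, and the door is sinking by itself. I'll move above the door and wait.

```bash
python3 -m jog '[[0,0,-4,0,0,0],[0,4,-9,0,0,0],[0,9,-10,0,0,0],[-0.5,14,-10,0,0,0],[-1,18,-10,0,0,0],[-1.2,21.4,-10,0,0,0],[-1.2,21.4,-10,0,0,0],[-1.2,21.4,-10,0,0,0]]';python3 -m jog '[[0,0,0,0,0,0],[0,0,0,0,0,0],[0,0,0,0,0,0],[0,0,0,0,0,0],[0,0,0,0,0,0],[0,0,0,0,0,0],[0,0,0,0,0,0],[0,0,0,0,0,0],[0,0,0,0,0,0],[0,0,0,0,0,0]]'; python3 - <<'E'
from h import *
p0,R0,s=pose();show(s);R=Rphi(0)
from cell import get_image
im=get_image("scene");cv2.imwrite("pics/s14.png",cv2.resize(im["color"],None,fx=1.5,fy=1.5,interpolation=3)[:,:,::-1])
im=get_image("wrist");cv2.imwrite("pics/w14.png",im["color"][:,:,::-1])
for z in(.25,.22,.20,.195):print(row([.493,.157,z],R,p0,R0).tolist())
E
```

```text
t: 21.48
position: [0.4931, 0.158, 0.4335]
orientation: [-3.137, -0.007, 0.001]
contact_force: [-0.3, 0.8, -0.4]
grip_width: 0.0003
t: 22.72
position: [0.4931, 0.158, 0.4334]
orientation: [-3.137, -0.007, 0.001]
contact_force: [-0.1, -0.2, -0.5]
grip_width: 0.0005
t 22.725 p [0.4931 0.158  0.4334] rpy [-3.137e+00 -7.000e-03  1.000e-03] q [0.29 0.17 1.42 0.   1.54 0.29] F [-0.1 -0.2 -0.5] w 0.0005
[-0.15, 0.18, 18.34, -0.0, -0.01, 0.0]
[-0.17, 0.19, 21.34, -0.0, -0.01, 0.0]
[-0.18, 0.2, 23.34, -0.0, -0.01, 0.0]
[-0.19, 0.2, 23.84, -0.0, -0.01, 0.0]
```

View pics/s14.png

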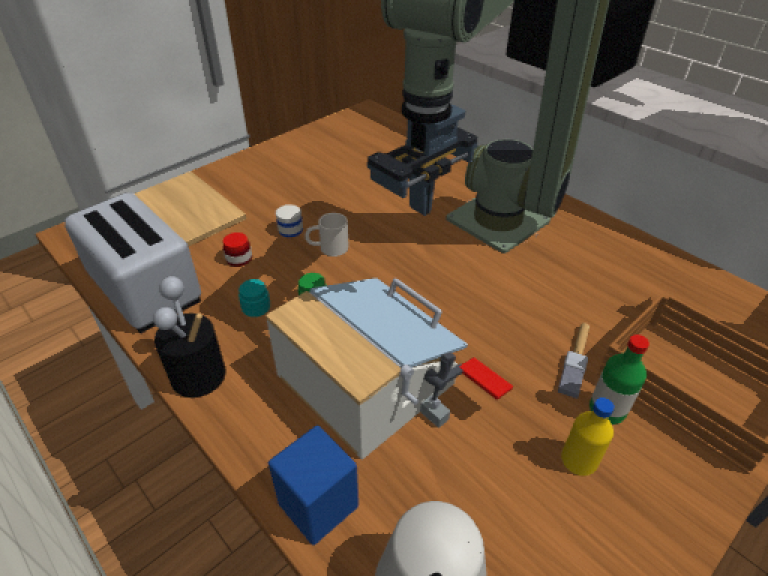

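View pics/w14.png

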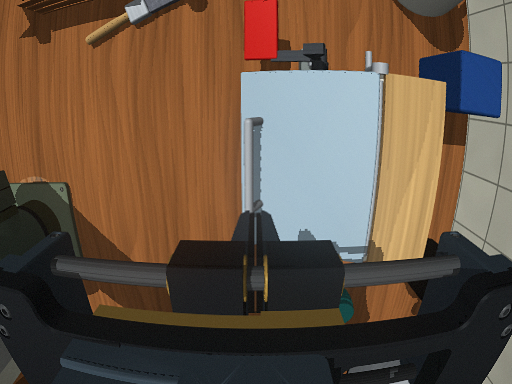

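The door has sunk to ajar. Pressing the bar down with the closed fingertips.

```bash
python3 -m jog '[[-0.1,0.1,5,0,0,0],[-0.2,0.2,10,0,0,0],[-0.2,0.2,15,0,0,0],[-0.2,0.2,18,0,0,0],[-0.2,0.2,20,0,0,0],[-0.2,0.2,21,0,0,0],[-0.2,0.2,22,0,0,0],[-0.2,0.2,22.7,0,0,0],[-0.2,0.2,23.2,0,0,0],[-0.2,0.2,23.2,0,0,0]]'; python3 - <<'E'
from h import *
p0,R0,s=pose();show(s);print("tip z",s["position"][2]-.0783, "shut top",bar(0)[2]+.006)
E
```

```text
t: 24.08
position: [0.4927, 0.157, 0.2013]
orientation: [-3.137, -0.007, 0.001]
contact_force: [-0.2, -0.0, 0.0]
grip_width: 0.0009
t 24.075 p [0.4927 0.157  0.2013] rpy [-3.137e+00 -7.000e-03  1.000e-03] q [0.29 0.3  1.84 0.   0.99 0.28] F [-0.2 -0.   0. ] w 0.0009
tip z 0.12299831392085638 shut top 0.12106847188187772
```

```bash
python3 -m jog '[[0,0,0.1,0,0,0],[0,0,0.2,0,0,0],[0,0,0.3,0,0,0],[0,0,0.3,0,0,0]]'; python3 -c "
from h import *
s=pose()[2];show(s);print(s['position'][2]-.0783)"
```

```text
t: 24.58
position: [0.493, 0.1571, 0.1995]
orientation: [-3.137, -0.008, 0.001]
contact_force: [-1.1, -0.3, 7.0]
grip_width: 0.0004
t 24.575 p [0.493  0.1571 0.1995] rpy [-3.137e+00 -8.000e-03  1.000e-03] q [0.29 0.31 1.84 0.   0.99 0.28] F [-1.1 -0.3  7. ] w 0.0004
0.12116947197354365
```

```bash
python3 -m jog '[[0,0,0.2,0,0,0],[0,0,0.3,0,0,0],[0,0,0.3,0,0,0]]'; python3 -m jog '[[0,0,-1,0,0,0],[0,0,-5,0,0,0],[-2,0,-10,0,0,0],[-7,5,-13,0,0,0],[-12,10,-13,0,0,0],[-14,15,-13,0,0,0],[-14,20,-13,0,0,0],[-14,24,-13,0,0,0],[-14,24,-13,0,0,0]]' ;python3 - <<'E'
from h import *
from cell import get_image
p0,R0,s=pose();show(s)
im=get_image("scene");np.savez("pics/s15.npz",**im);cv2.imwrite("pics/s15.png",cv2.resize(im["color"],None,fx=1.5,fy=1.5,interpolation=3)[:,:,::-1])
t=get_image("top");cv2.imwrite("pics/t15.png",t["color"][:,:,::-1]);P=pts(t);H=hsv(t)
P0=pts(load("pics/top0.npz"))
def door(P,H):
    m=(P[...,2]>.05)&(P[...,2]<.19)&(H[...,0]>95)&(H[...,0]<120)&(H[...,1]>20)&(H[...,1]<120);m[:140]=0;m[190:]=0;m[:,:192]=0;m[:,275:]=0
    Q=P[m]
    for i in range(4):
        _,_,V=np.linalg.svd(Q-Q.mean(0),full_matrices=False);n=V[2];Q=Q[abs((Q-Q.mean(0))@n)<.005]
    return np.degrees(np.arccos(abs(n[2]))),len(Q)
print(door(P,H),door(P0,hsv(load("pics/top0.npz"))))
for v in(150,160,170,178): print(v,np.median(P[v,200:260,2]),np.median(P0[v,200:260,2]))
m=((H[...,0]<8)|(H[...,0]>172))&(H[...,1]>150);m[:170]=0;m[205:]=0;m[:,:140]=0;m[:,190:]=0
print("pad",np.median(P[m],0))
E
```

```text
t: 24.95
position: [0.4929, 0.1571, 0.1992]
orientation: [-3.137, -0.01, 0.001]
contact_force: [-3.7, -1.6, 16.8]
grip_width: 0.001
t: 26.08
position: [0.3516, -0.0856, 0.3269]
orientation: [-3.137, -0.01, -0.004]
contact_force: [-0.5, -0.1, -0.3]
grip_width: 0.0005
t 26.075 p [ 0.3516 -0.0856  0.3269] rpy [-3.137 -0.01  -0.004] q [-0.28 -0.05  1.92  0.01  1.26 -0.27] F [-0.5 -0.1 -0.3] w 0.0005
(np.float64(34.95995660646107), 3793) (np.float64(34.42341932133927), 3820)
150 0.15931916301866478 0.15906267443253108
160 0.14034848782266374 0.1404902491146982
170 0.1211291072978894 0.12254122799751888
178 0.10493448134346106 0.10625292274174192
pad [0.50256205 0.35335808 0.08986869]
```

View pics/s15.png

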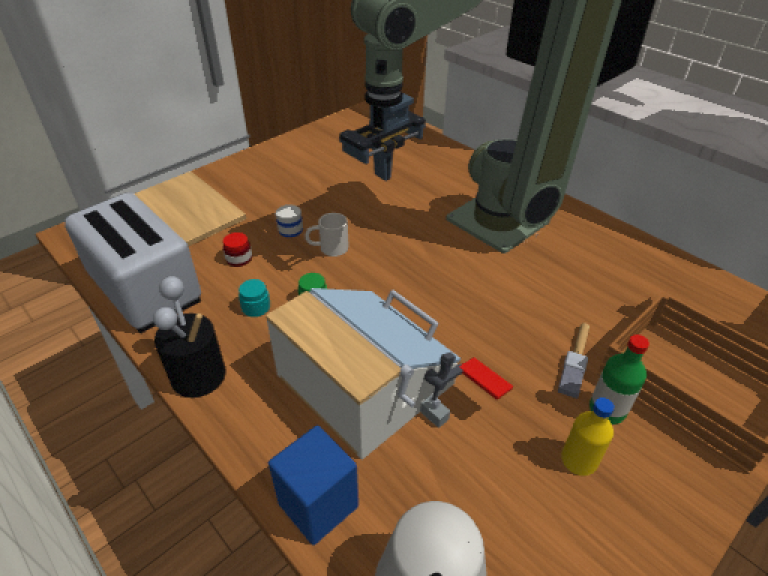

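View pics/t15.png

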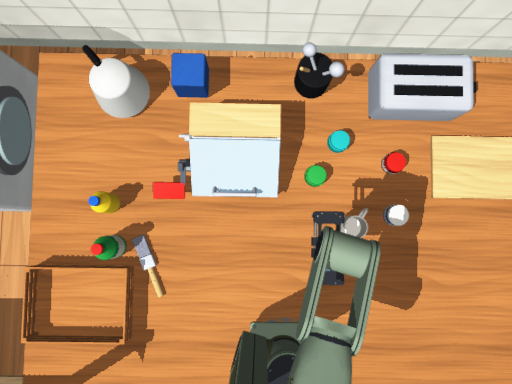

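The door is shut: its slope is 35.0° against the specified 35. The lever pad is down at z = 0.090, the robot is clear, and all bystanders are where they started. Handing in.

```bash
python3 -c "
from cell import job_done
print(job_done())"
```

```text
the job is handed in; nothing more can be done
None
```

The job was handed in at about 26 s of the 72 s allowed. I raised the door by its bar until the stay held it, stood the mustard jar in the cupboard, pressed the release lever down, and pushed the lowered door shut.

**Last checks, all passed:**
- **Jar:** upright at x = -72 mm, y = -1 mm, with its lid top at 74 mm (12 mm floor plus 62 mm jar). I last saw it before the door closed.
- **Lever:** stayed down by itself, with the pad at z = 0.090 m.
- **Door:** shut, with a fitted slope of 35.0°. It stopped firm under about 17 N on the bar, which was at its shut height.
- **Surroundings:** in the last pictures the other items are where they started, and the robot touches nothing.

**What did not go to plan:**
- While the door was being raised, the tool took about 13–15 N upward on the bar, higher than expected but within the limits.
- One retreat move was clamped at the edge of two joint ranges (joints 3 and 5). It did not read as passing them, and I moved away straight after.

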